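# Load the pull-out seasoning rack from the back and push it home

### The job

Clear away the things left out on the worktop beside the cooktop: stand them in the narrow pull-out rack, the tall wooden pepper mill in the rear compartment first, then the purple carton in the middle one, then the salt shaker in the front one, so that you never reach over something already loaded. Set each one down upright on the tray floor, do not drop it or tip it over, and leave the tray pulled out until all three are in. Then push the tray gently in until it is fully home, with everything still standing in its place; leave the other things on the worktop where they are.

Things in the scene. Friction and masses are not known exactly. Their poses are not given: they have to be found in the camera images.
- mill_mid (a point): Middle (half-way up) of the turned wooden pepper mill with a small steel knob: 170 mm tall, round; body 58 mm across at the foot, 48 mm at 120 mm; ball head 49 mm across from 123 to 159 mm above the foot (it does not turn), knob above. 0.18 kg (varies by a third). z up. It stands on the worktop.
- carton_mid (a point): Middle of the slim purple carton of sachets, standing upright: 150 mm tall, 34 mm thick along its own x, 80 mm wide along its own y, rigid. 0.12 kg (varies by a third). z up. It stands on the worktop. (A second purple carton far back behind the utensil crock is not meant.)
- shaker_mid (a point): Middle (half-way up) of the small salt shaker, grey domed top over a clear body with grey contents: 90 mm tall, round; body 43 mm across at 25 mm above the foot, tapering to 34 mm at 66 mm and straight from there to 80 mm, dome above. 0.1 kg (varies by a third). z up. It stands on the worktop.
- tray (a joint): The rack's sliding tray, in m: 0 = fully home (its front board against the frame), at most 0.28 = pulled out. It starts 0.25 to 0.275 out. It runs stiffly (about 2 N and more when pushed faster), has no catch and stays where it is left.
- rack: The fixed oak frame that the tray slides into; origin under its centre, x points to its back (the way the tray is pushed in), y across, z up. 310 mm along x, 124 mm wide. Open front at x = -155 mm; side boards 72 mm high; the roof (underside 218 mm up, top 230 mm, a 40 mm tin lying on it) is set back: its front edge is at x = -82 mm and the front posts slope up to it.
- cell_back (a point): Centre of the rear compartment, on top of the tray floor (22 mm over the worktop), axes as rack. Narrow oak tray; a gallery of two steel wires, the upper 38 mm above the tray floor, runs round it and between its three compartments. Clear space 92 mm along x, 87 mm along y. 84 mm behind the rack's centre when the tray is home. 
- cell_middle (a point): Centre of the middle compartment on top of the tray floor, axes as rack, 97 mm in front of cell_back. Clear space 92 mm along x, 87 mm along y. The carton goes here with its 80 mm width along x.
- cell_front (a point): Centre of the front compartment on top of the tray floor, axes as rack, 95 mm in front of cell_middle. Clear space 91 mm along x, 87 mm along y. The front board, 88 mm high over the worktop and 12 mm thick, closes its front.
- tray_pull (a point): Middle of the steel bar pull on the tray's front board: a round bar 90 mm long along y (axes as rack), 35 mm in front of the board, 66 mm over the worktop. Pushing the bar along +x of rack slides the tray home.
- green_cap_jar: Bystander: small square spice jar with a green cap, 42 x 42 x 99 mm, origin under its foot, on the worktop.
- spread_jar: Bystander: clear jar with an orange filling and a green lid, 68 x 74 x 84 mm, origin under its foot, on the worktop.
- food_tin: Bystander: cream and gold food tin, 75 mm across, 110 mm tall, origin under its foot, far back under the wall cabinets. (Overhead, for the arm: the wall cabinets hang 0.45 m above the worktop from x = 0.60 m on, for y below 0.25 m; the range hood hangs 0.61 m above it from x = 0.49 m on, for y above 0.25 m.)
- mug: Bystander: white mug with a handle, 82 x 114 x 91 mm, origin under its foot.

How it is judged:
On the way, in this order (a step that is already met when the one before it is completed fails the run):
1. the pepper mill stands in the rear compartment, let go, the tray still out (horizontal distance between mill_mid and cell_back below 0.035 m and z of mill_mid in the frame of cell_back between 0.079 and 0.091 m and angle between mill_mid's own z axis and vertical below 0.12 rad and contact force between the fingers and mill below 0.05 N and value of joint tray above 0.2 m), for 0.2 s.
2. then the carton stands in the middle compartment, let go, the tray still out (horizontal distance between mill_mid and cell_back below 0.035 m and z of mill_mid in the frame of cell_back between 0.079 and 0.091 m and angle between each of mill_mid, carton_mid's own z axis and vertical below 0.12 rad and horizontal distance between carton_mid and cell_middle below 0.035 m and z of carton_mid in the frame of cell_middle between 0.069 and 0.081 m and contact force between the fingers and carton below 0.05 N and value of joint tray above 0.2 m), for 0.2 s.
3. then the salt shaker stands in the front compartment, let go, the tray still out (horizontal distance between mill_mid and cell_back below 0.035 m and z of mill_mid in the frame of cell_back between 0.079 and 0.091 m and angle between each of mill_mid, carton_mid, shaker_mid's own z axis and vertical below 0.12 rad and horizontal distance between carton_mid and cell_middle below 0.035 m and z of carton_mid in the frame of cell_middle between 0.069 and 0.081 m and horizontal distance between shaker_mid and cell_front below 0.035 m and z of shaker_mid in the frame of cell_front between 0.039 and 0.051 m and contact force between the fingers and shaker below 0.05 N and value of joint tray above 0.2 m), for 0.2 s.
4. the tray is fully home (value of joint tray below 0.008 m), for 0.2 s.
At the end, for the whole second after the job is handed in: The tray is within 8 mm of fully home; the mill stands in the rear, the carton in the middle and the shaker in the front compartment, each within 35 mm of the compartment's centre, on the tray floor (6 mm), within 7 degrees of upright, at rest and released (horizontal distance between mill_mid and cell_back below 0.035 m and z of mill_mid in the frame of cell_back between 0.079 and 0.091 m and angle between each of mill_mid, carton_mid, shaker_mid's own z axis and vertical below 0.12 rad and horizontal distance between carton_mid and cell_middle below 0.035 m and z of carton_mid in the frame of cell_middle between 0.069 and 0.081 m and horizontal distance between shaker_mid and cell_front below 0.035 m and z of shaker_mid in the frame of cell_front between 0.039 and 0.051 m and value of joint tray below 0.008 m and contact force between the fingers and mill below 0.05 N and contact force between the fingers and carton below 0.05 N and contact force between the fingers and shaker below 0.05 N and contact force between the fingers and tray below 0.05 N and linear speed of each of mill, carton, shaker below 0.03 m/s); the robot touches nothing.
It fails at once if the mill, carton or shaker is tipped over (35 degrees) (angle between any of mill_mid, carton_mid, shaker_mid's own z axis and vertical above 0.61 rad).
It fails at once if the mill, carton or shaker is dropped (moves faster than 0.6 m/s, as after a fall of 18 mm, with no finger touching it) ((linear speed of mill above 0.6 m/s and contact force between the fingers and mill below 0.05 N) or (linear speed of carton above 0.6 m/s and contact force between the fingers and carton below 0.05 N) or (linear speed of shaker above 0.6 m/s and contact force between the fingers and shaker below 0.05 N)).
It fails at once if the tray is slammed (faster than 0.5 m/s) (velocity of joint tray below -0.5 m/s).
It fails at once if another thing on the worktop is moved by more than 30 mm (distance of any of green_cap_jar, spread_jar, food_tin, mug from where it was at the start of the episode above 0.03 m).
It also fails if it takes over 72 s, if anything falls off the work surface, if the arm or the gripper's body presses on something with over 40 N, if the wrist force passes 120 N, or if a joint passes its speed limit or range.

### The arm

A 6-joint arm with a two-finger parallel gripper is mounted at the origin on a cart in front of the work surface, level with it; the furniture and walls round the work are solid. World frame = base frame: x ahead of the robot, y to its left, z up, the work surface at z = 0. Lengths are in m, angles in rad, forces in N, time in s.
With the tool pointing down it reaches from about 0.325 to 0.925 m from the base axis. Payload 3.1 kg.
Tool frame: the origin (TCP) lies between the finger pads; the fingertips stand 25 mm ahead of it and the grasp point (between the pads) lies 6 mm ahead of it; z points along the fingers, y is the line along which they close (so a half turn about z gives the same grasp; the last joint's range is limited). The gripper opens to 85 mm and grips with 20 to 120 N. Pads are 22 mm wide; open, the fingers measure 114 mm over their backs; the gripper's body (76 mm by 85 mm) begins 54 mm behind the grasp point. The pads swing forward as they close: fully open they stand 13 mm farther back than shut.
Start: joints at [-1.429, 0.217, 1.613, -0, 1.311, -0.112], TCP at [0.157, -0.605, 0.256] pointing down, gripper open.
Joint ranges: [-2.75, 2.75], [-0.78, 2.1], [0.31, 2.55], [-1.13, 4.27], [0.13, 2.63], [-2.58, 2.58]. Speed limits (rad/s): [2.79, 2.79, 3.14, 3.14, 3.14, 3.14].

### API

Orientations are given as a 3x3 rotation matrix whose columns are the frame's x, y, z axes.
In Python, from rig import r gives the robot as it stands.
- The arm moves only by the tool drive_tool, never from a script. Its argument "plan" is a list of rows, each an object with "slide": the shift along the tool's x, y, z in m, a list of three; "angular": the turn, a rotation vector about the tool's x, y, z in degrees, a list of three; "jaw": the finger opening in m, from 0 to 0.0854. In form: [{"slide": [tx, ty, tz], "angular": [rx, ry, rz], "jaw": jaw}, ...]. A call has 1 to 10 rows; each row shifts and turns the commanded pose from where the row before left it, along the tool's axes as they then stand; what a row does not reach is not made up. A row lasts 1/10 s, in which the tool goes at most 50 mm and 8.59 degrees, less where a joint would pass 70% of its speed; a pose out of reach is approached as far as the arm can. A call is refused whole if a number of a shift passes 0.05 or a number of a turn 8.59, either way. A call with a gripper value outside its range is refused whole. The fingers move at their own pace and stop on an object; "grip_force" is the grip in N (left out, the last holds). Time passes only in rows, so rows that do not move let the fingers close. It gives the time, the measured TCP pose, the force, the opening and the grip force at its end, in the units of the state.
- r.sense(): the state, without advancing time (a new reading comes with each control period).
- r.read_camera(name): name is "scene" or "top"; returns the picture (400x640x3 uint8, red, green, blue); there is no depth.
- r.get_calibration(name): a dict with "camera_matrix" (3x3 intrinsics, pixels), "R" (3x3) and "t" (3): a world point X has camera coordinates R X + t. Camera axes: x right, y down, z forward; pixel columns grow to the right and rows downward; lengths in m; the calibration is good to about 2 mm. A picture is of the moment at which its call begins. get_calibration takes no time and is no camera call.
- r.hand_in(): hands the job in; it is judged then, once.
The state is a dict: "t": time; "qpos": joint angles; "dq": joint speeds; "joint_efforts": joint torques, N m; "eef_pos": TCP position; "tool_rot": TCP orientation; "ft_force": force on the tool from outside, world axes, zero at the start; "wrist_torque": the same for the moment, N m; "width": finger opening in m; "grip_force": force on a finger pad.
Only numpy, scipy, OpenCV 4.12 (cv2) and the standard library are available. Lean on these libraries where they do the work, as an engineer would, in place of code of your own. Each camera call takes 0.05 s, during which the arm holds its last target. There are 200 camera calls.

## Working session

There is one attempt and no reset: what is moved stays moved. The work goes in short steps, Python scripts to look and compute and a tool call to move; the robot and the scene stay as the last step left them, time stands still between calls to the robot, and variables do not carry over. Pictures are saved under pics/ and viewed, at most 10 in all, crops included, and the job is handed in when it is done.

Besides the shell and the picture viewer there is one more tool, called after ">>>" as name([rows], argument=value, ...), one row to a line, values as JSON. drive_tool: Moves the arm, as the interface text tells. Its arguments: {"type":"object","properties":{"plan":{"type":"array","items":{"type":"object","properties":{"slide":{"type":"array","items":{"type":"number"}},"angular":{"type":"array","items":{"type":"number"}},"jaw":{"type":"number"}}}},"grip_force":{"type":"number"}},"required":["plan"]}

```bash
mkdir -p pics
python3 - <<'E'
from rig import r
import cv2,numpy as np
np.set_printoptions(precision=4,suppress=True)
for n in("scene","top"):
    im=r.read_camera(n);cv2.imwrite(f"pics/{n}0.png",im[:,:,::-1]);print(r.get_calibration(n))
s=r.sense();print(s)
E
```

```text
{'camera_matrix': array([[490.9678,   0.    , 321.1511],
       [  0.    , 490.9678, 207.6493],
       [  0.    ,   0.    ,   1.    ]]), 'R': array([[-0.7538, -0.6567, -0.0213],
       [-0.4165,  0.5027, -0.7575],
       [ 0.5082, -0.5622, -0.6525]]), 't': array([0.3156, 0.416 , 1.1808])}
{'camera_matrix': array([[468.7502,   0.    , 324.1283],
       [  0.    , 468.7502, 194.0219],
       [  0.    ,   0.    ,   1.    ]]), 'R': array([[ 0.0212, -0.9998,  0.0008],
       [-0.8411, -0.0183, -0.5405],
       [ 0.5404,  0.0107, -0.8413]]), 't': array([-0.2325,  0.5325,  1.422 ])}
{'t': 0.1, 'qpos': array([-1.4292,  0.2177,  1.6148, -0.    ,  1.3113, -0.1122]), 'dq': array([-0.0019, -0.0009, -0.0032,  0.0007,  0.    , -0.0019]), 'joint_efforts': array([ -0.0013, -39.8075, -30.4972,  -0.0002,   0.0042,   0.    ]), 'eef_pos': array([ 0.1568, -0.6043,  0.2551]), 'tool_rot': array([[ 0.968 ,  0.2511, -0.0003],
       [ 0.2511, -0.968 ,  0.0022],
       [ 0.0002, -0.0022, -1.    ]]), 'ft_force': array([-0.7068, -1.4153,  0.2898]), 'wrist_torque': array([ 0.0449, -0.0239,  0.005 ]), 'grip_force': 0.0, 'width': 0.08530382230367664}
```

View pics/scene0.png

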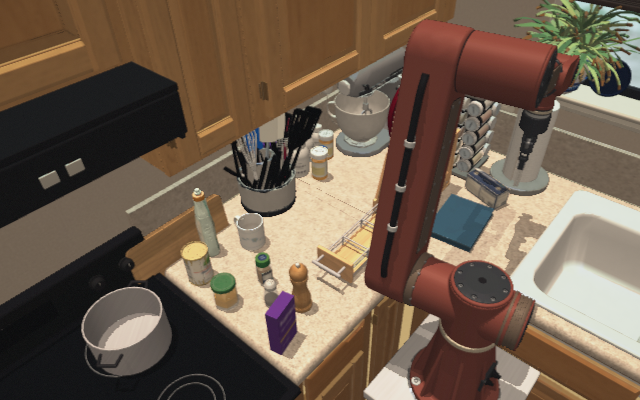

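View pics/top0.png

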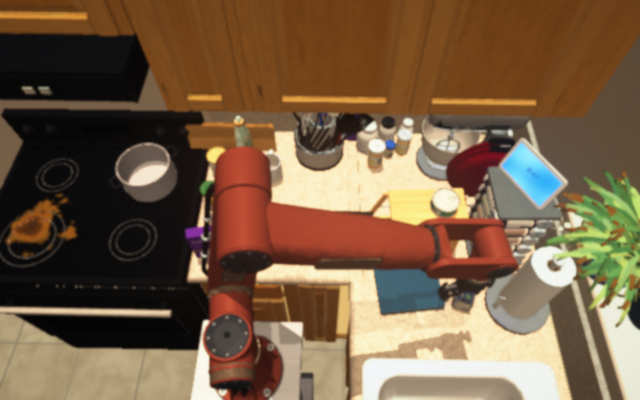

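The scene view shows the mill (300,287), carton (282,322), shaker (270,290), green-capped jar (263,267), spread jar (224,290) and the tray (318–375, 225–280). In the top view the arm hides the items. I'll enlarge the scene crop.

```bash
cat > h.py <<'E'
import numpy as np
from rig import r
np.set_printoptions(precision=4,suppress=True)
def ray(n,p):
    c=r.get_calibration(n);R,t=c["R"],c["t"]
    d=R.T@np.linalg.solve(c["camera_matrix"],[p[0],p[1],1.]);return -R.T@t,d
def atz(n,p,z):
    C,d=ray(n,p);return C+d*(z-C[2])/d[2]
def tri(pa,pb):
    (A,a),(B,b)=ray("scene",pa),ray("top",pb)
    s=np.linalg.lstsq(np.c_[a,-b],B-A,rcond=None)[0];P,Q=A+s[0]*a,B+s[1]*b
    return (P+Q)/2,np.linalg.norm(P-Q)
def proj(n,X):
    c=r.get_calibration(n);p=c["camera_matrix"]@(c["R"]@np.asarray(X,float)+c["t"]);return p[:2]/p[2]
E
python3 - <<'E'
from h import *
import cv2
im=cv2.imread("pics/scene0.png")[190:360,190:400]
cv2.imwrite("pics/c1.png",cv2.resize(im,None,fx=3.5,fy=3.5,interpolation=cv2.INTER_CUBIC))
for n in("scene","top"):print(ray(n,(320,200))[0])
for k,p,z in [("mill",(303,308),0),("carton",(283,345),0),("shaker",(271,302),0),("elbow?",(240,180),.8),("rack tin",(445,200),.25),("post",(425,205),.23)]:
    print(k,atz("top" if k in("rack tin","post","elbow?") else "scene",p,z))
E
```

```text
[-0.1888  0.6619  1.0923]
[-0.3156 -0.238   1.4844]
mill [0.4218 0.0726 0.    ]
carton [0.3812 0.1929 0.    ]
shaker [0.5044 0.115  0.    ]
elbow? [ 0.1503 -0.0798  0.8   ]
rack tin [ 0.4634 -0.5979  0.25  ]
post [ 0.4561 -0.5389  0.23  ]
```

View pics/c1.png

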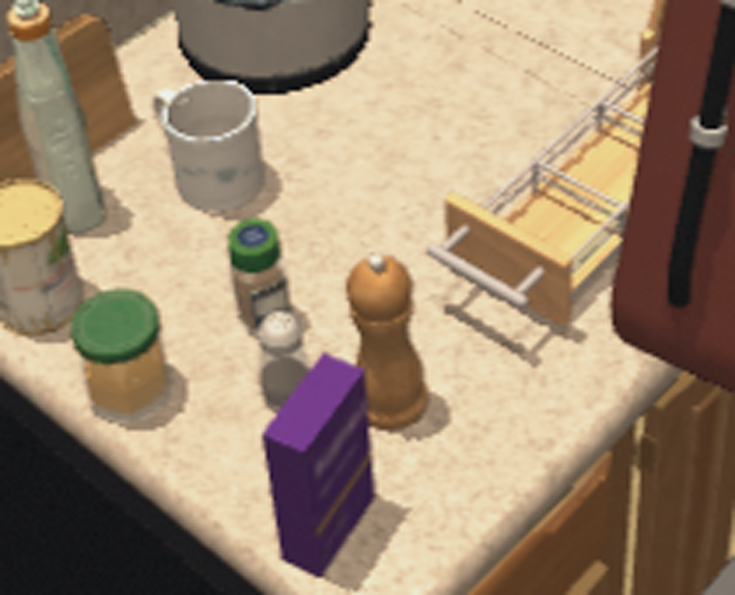

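Crop: handle ends at (430,250) and (522,298), mill foot around (392,410), knob (377,262), carton top face corners (325,357), (365,372), (265,435). The mill is at about (0.42, 0.07) and the rack's +x points roughly along world −y. I'll move towards the mill and stop short, so both views clear.

>>> drive_tool([
  {"slide": [0,0,-0.045],"angular": [0,0,0],"jaw": 0.085},
  {"slide": [0,0,-0.04],"angular": [0,0,0],"jaw": 0.085},
  {"slide": [0.0226,-0.0343,0],"angular": [0,0,0],"jaw": 0.085},
  {"slide": [0.0226,-0.0343,0],"angular": [0,0,0],"jaw": 0.085},
  {"slide": [0.0226,-0.0343,0],"angular": [0,0,0],"jaw": 0.085},
  {"slide": [0.0226,-0.0343,0],"angular": [0,0,0],"jaw": 0.085},
  {"slide": [0.0226,-0.0343,0],"angular": [0,0,0],"jaw": 0.085},
  {"slide": [0.0226,-0.0343,0],"angular": [0,0,0],"jaw": 0.085},
  {"slide": [0.0226,-0.0343,0],"angular": [0,0,0],"jaw": 0.085},
])

```text
t: 1.0
eef_pos: [0.2499, -0.331, 0.3407]
tool_rot: [[0.968, 0.251, -0.0], [0.251, -0.968, 0.001], [0.0, -0.001, -1.0]]
ft_force: [-0.1, -0.0, 1.0]
width: 0.0854
grip_force: 0.0
```

>>> drive_tool([
  {"slide": [0.0226,-0.0343,0],"angular": [0,0,0],"jaw": 0.085},
  {"slide": [0.0226,-0.0343,0],"angular": [0,0,0],"jaw": 0.085},
  {"slide": [0.0226,-0.0343,0],"angular": [0,0,0],"jaw": 0.085},
  {"slide": [0.0226,-0.0343,0],"angular": [0,0,0],"jaw": 0.085},
  {"slide": [0.0226,-0.0343,0],"angular": [0,0,0],"jaw": 0.085},
  {"slide": [0.0226,-0.0343,0],"angular": [0,0,0],"jaw": 0.085},
  {"slide": [0,0,0],"angular": [0,0,0],"jaw": 0.085},
])

```text
t: 1.7
eef_pos: [0.33, -0.0953, 0.3409]
tool_rot: [[0.966, 0.26, 0.001], [0.26, -0.966, 0.002], [0.001, -0.002, -1.0]]
ft_force: [0.3, -0.2, -0.3]
width: 0.0853
grip_force: 0.0
```

Run:
```python
from h import *
import cv2
a=cv2.cvtColor(r.read_camera("scene"),4)[150:350,190:450];b=cv2.cvtColor(r.read_camera("top"),4)[130:290,180:460]
cv2.imwrite("pics/s1.png",cv2.resize(a,None,fx=3,fy=3,interpolation=2))
cv2.imwrite("pics/t1.png",cv2.resize(b,None,fx=2.85,fy=2.85,interpolation=2))
s=r.sense();print(s["qpos"],s["eef_pos"],s["tool_rot"])
```

```text
[-0.496  -0.5045  2.0941 -0.0007  1.5524  0.8176] [ 0.3293 -0.0988  0.3409] [[ 0.9671  0.2544 -0.0007]
 [ 0.2544 -0.9671 -0.0005]
 [-0.0008  0.0003 -1.    ]]
```

View pics/s1.png

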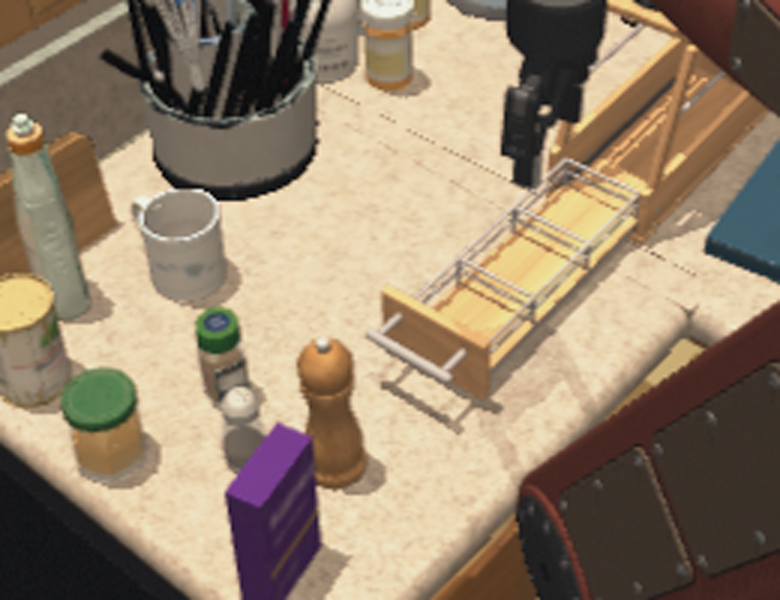

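View pics/t1.png

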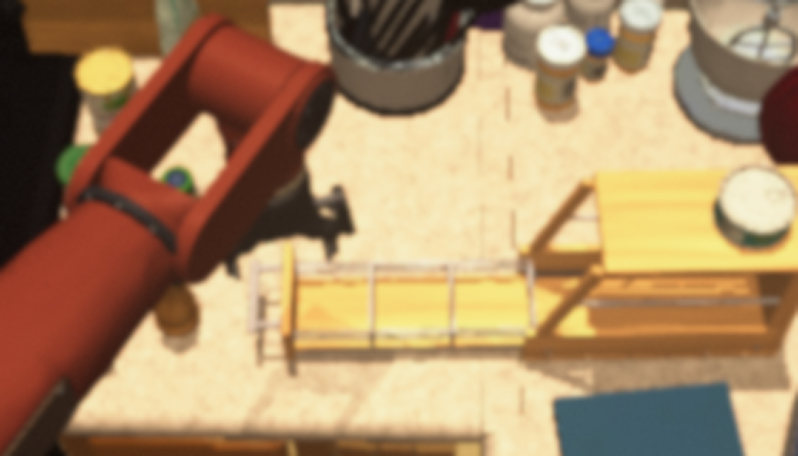

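Scene crop: bar ends (370,335)/(448,375), board top corners (383,290)/(490,348), rear gallery corners (568,160)/(638,202), mill knob (323,345), carton top corners (280,427),(315,443),(230,492), shaker dome (238,398). Top crop: board top corners (287,245)/(290,333), rear gallery corners (530,262)/(530,333), mill foot (180,345).

Run:
```python
from h import *
S=lambda u,v:(190+u/3,150+v/3)
T=lambda u,v:(180+u/2.85,130+v/2.85)
for k,a,b in [("board far",(383,290),(287,245)),("board near",(490,348),(290,335)),("rearfar",(568,160),(530,262)),("rearnear",(638,202),(531,333)),("bar far",(370,335),(253,263)),("bar near",(448,375),(258,330)),("wire1far",(460,262),(373,264)),("wire2far",(516,212),(452,264)),("tin? roof corner",(690,40),(600,268))]:
    print(k,*tri(S(*a),T(*b)))
print("z-plane")
for k,a,z in [("board far",(383,290),.088),("board near",(490,348),.088),("rearfar",(568,160),.06),("rearnear",(638,202),.06),("barfar",(370,335),.066),("barnear",(448,375),.066),("w1f",(460,262),.06),("w1n",(533,305),.06),("w2f",(516,212),.06),("w2n",(588,255),.06),("mill knob",(323,346),.165),("mill ball",(326,368),.141),("millfoot front",(340,485),0),("c1",(280,427),.15),("c2",(315,443),.15),("c3",(230,492),.15),("c4",(263,509),.15),("dome",(238,393),.09),("jar",(218,328),.099)]:
    print(k,atz("scene",S(*a),z)[:2])
for k,b,z in [("roof fl",(598,175),.23),("roof fr",(603,268),.23),("roof br",(798,268),.23),("millfoot",(180,347),0),("board top far",(287,245),.088),("board near",(290,335),.088),("rear far",(530,262),.06),("rear near",(531,333),.06),("jarlid",(178,180),.099)]: print("T",k,atz("top",T(*b),z)[:2])
```

```text
board far [ 0.4923 -0.072   0.0817] 0.0003652420282966812
board near [ 0.3724 -0.0837  0.076 ] 0.0036787481636792853
rearfar [ 0.4877 -0.3681  0.0564] 0.0025423562361019635
rearnear [ 0.3956 -0.3674  0.0483] 0.0022098646314039766
bar far [ 0.474  -0.0309  0.0661] 0.0017287834113771236
bar near [ 0.3879 -0.0435  0.0602] 2.368490714390085e-05
wire1far [ 0.4834 -0.176   0.0495] 0.0046493246091774245
wire2far [ 0.4862 -0.273   0.0484] 0.004424347359193786
tin? roof corner [ 0.3902 -0.4278  0.2249] 0.0030343212927138744
z-plane
board far [ 0.4883 -0.0675]
board near [ 0.3637 -0.0745]
rearfar [ 0.4839 -0.3641]
rearnear [ 0.3878 -0.3555]
barfar [ 0.4731 -0.0307]
barnear [ 0.3847 -0.0395]
w1f [ 0.4739 -0.1669]
w1n [ 0.3819 -0.1659]
w2f [ 0.4762 -0.2619]
w2n [ 0.3816 -0.257 ]
mill knob [0.4314 0.0712]
mill ball [0.4281 0.0729]
millfoot front [0.4127 0.0812]
c1 [0.4073 0.1496]
c2 [0.374  0.1432]
c3 [0.3917 0.2217]
c4 [0.3604 0.2164]
dome [0.5011 0.1135]
jar [0.5655 0.0752]
T roof fl [ 0.5047 -0.4314]
T roof fr [ 0.3857 -0.4303]
T roof br [ 0.3902 -0.6394]
T millfoot [0.3925 0.0582]
T board top far [ 0.4885 -0.0728]
T board near [ 0.3685 -0.0849]
T rear far [ 0.4871 -0.3677]
T rear near [ 0.391  -0.3663]
T jarlid [0.5717 0.0669]
```

Mill is at about (0.428, 0.070). The two-view cells agree with the stated spacings: back (0.441, −0.320), middle (0.438, −0.223), front (0.435, −0.128), rack yaw about 0.03. Now above the mill, turning the fingers along world x.

>>> drive_tool([
  {"slide": [0.0276,-0.0277,0],"angular": [0,0,0],"jaw": 0.085},
  {"slide": [0.0276,-0.0277,0],"angular": [0,0,0],"jaw": 0.085},
  {"slide": [0.0276,-0.0277,0],"angular": [0,0,0],"jaw": 0.085},
  {"slide": [0.0276,-0.0277,0],"angular": [0,0,0],"jaw": 0.085},
  {"slide": [0.0276,-0.0277,0],"angular": [0,0,0],"jaw": 0.085},
  {"slide": [0,0,0],"angular": [0,0,-8.58],"jaw": 0.085},
  {"slide": [0,0,0],"angular": [0,0,-8.58],"jaw": 0.085},
  {"slide": [0,0,0],"angular": [0,0,-8.58],"jaw": 0.085},
  {"slide": [0,0,0],"angular": [0,0,-8.58],"jaw": 0.085},
  {"slide": [0,0,0],"angular": [0,0,-8.58],"jaw": 0.085},
])

```text
t: 2.8
eef_pos: [0.4285, 0.067, 0.3408]
tool_rot: [[0.536, 0.844, -0.001], [0.844, -0.536, -0.001], [-0.001, -0.0, -1.0]]
ft_force: [0.2, 0.7, 0.4]
width: 0.0849
grip_force: 0.0
```

>>> drive_tool([
  {"slide": [0,0,0.02],"angular": [0,0,-8.58],"jaw": 0.085},
  {"slide": [0,0,0.03],"angular": [0,0,-8.58],"jaw": 0.085},
  {"slide": [0,0,0.03],"angular": [0,0,-8.58],"jaw": 0.085},
  {"slide": [0,0,0.02],"angular": [0,0,-8.58],"jaw": 0.085},
  {"slide": [0,0,0],"angular": [0,0,0],"jaw": 0.085},
])

```text
t: 3.3
eef_pos: [0.4258, 0.0671, 0.2374]
tool_rot: [[-0.027, 1.0, -0.008], [1.0, 0.027, -0.001], [-0.0, -0.008, -1.0]]
ft_force: [-0.3, -0.1, -0.8]
width: 0.085
grip_force: 0.0
```

Run:
```python
from h import *
import cv2
a=cv2.cvtColor(r.read_camera("scene"),4)[190:360,230:340];b=cv2.cvtColor(r.read_camera("top"),4)[150:270,180:300]
a=cv2.resize(a,None,fx=3.5,fy=3.5,interpolation=2);b=cv2.resize(b,(400,400),interpolation=2)
o=np.zeros((595,785,3),np.uint8);o[:,:385]=a;o[:400,385:]=b;cv2.imwrite("pics/p2.png",o)
s=r.sense();print(s["qpos"],s["eef_pos"],s["tool_rot"])
```

```text
[-0.0052 -0.1949  2.058  -0.0003  1.2793 -0.0301] [0.4284 0.0677 0.2413] [[-0.025   0.9997 -0.0009]
 [ 0.9997  0.025  -0.0003]
 [-0.0003 -0.0009 -1.    ]]
```

View pics/p2.png

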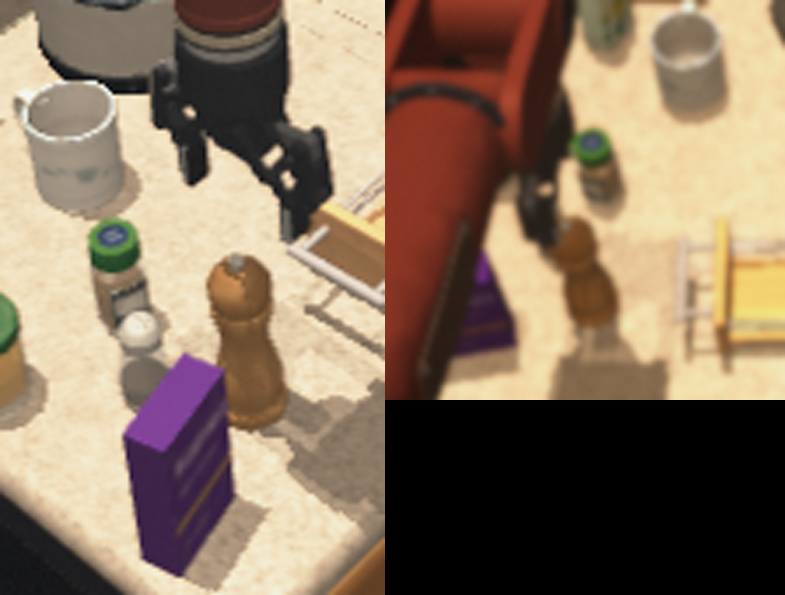

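Ball head: scene crop (240,287), top crop (193,240). Knob: (237,262) and (182,222). Carton top corners in scene: (185,355), (222,372), (125,437), (163,455).

Run:
```python
from h import *
S=lambda u,v:(230+u/3.5,190+v/3.5)
T=lambda u,v:(180+u*.3,150+v*.3)
for k,a,b in [("ball",(240,287),(191,240)),("bar far",(291,253),(297,240)),("jar lid",(114,236),(206,143))]: print(k,*tri(S(*a),T(*b)))
for k,a,z in [("ball",(240,287),.141),("knob",(237,263),.166),("c1",(185,355),.15),("c2",(222,372),.15),("c3",(125,437),.15),("c4",(163,455),.15)]: print(k,atz("scene",S(*a),z)[:2])
for k,a,z in [("ball",(191,240),.141),("foot",(205,325),0),("ccorner",(99,255),.15),("cbase",(131,343),0)]: print("T",k,atz("top",T(*a),z)[:2])
```

```text
ball [0.438  0.0641 0.1294] 0.0010152774672943542
bar far [ 0.4763 -0.0315  0.0623] 0.003438668635148838
jar lid [0.5727 0.0695 0.0978] 0.0013230118341605512
ball [0.4298 0.0714]
knob [0.4311 0.0713]
c1 [0.4102 0.1484]
c2 [0.3798 0.1426]
c3 [0.3916 0.2249]
c4 [0.3617 0.2187]
T ball [0.4321 0.0616]
T foot [0.4088 0.0659]
T ccorner [0.4085 0.1469]
T cbase [0.3863 0.1408]
```

>>> drive_tool([
  {"slide": [0,0.004,0.02],"angular": [0,0,0],"jaw": 0.085},
  {"slide": [0,0,0.03],"angular": [0,0,0],"jaw": 0.085},
  {"slide": [0,0,0.03],"angular": [0,0,0],"jaw": 0.085},
  {"slide": [0,0,0.017],"angular": [0,0,0],"jaw": 0.085},
  {"slide": [0,0,0],"angular": [0,0,0],"jaw": 0.085},
  {"slide": [0,0,0],"angular": [0,0,0],"jaw": 0.04},
  {"slide": [0,0,0],"angular": [0,0,0],"jaw": 0.04},
  {"slide": [0,0,0],"angular": [0,0,0],"jaw": 0.03},
  {"slide": [0,0,0],"angular": [0,0,0],"jaw": 0.03},
], grip_force=50)

```text
t: 4.3
eef_pos: [0.4343, 0.0692, 0.147]
tool_rot: [[-0.03, 1.0, 0.005], [1.0, 0.03, -0.0], [-0.0, 0.005, -1.0]]
ft_force: [0.1, -0.0, 5.7]
width: 0.0464
grip_force: 50.3
```

>>> drive_tool([
  {"slide": [0,0,-0.01],"angular": [0,0,0],"jaw": 0.03},
  {"slide": [0,0,-0.02],"angular": [0,0,0],"jaw": 0.03},
  {"slide": [0,0,-0.03],"angular": [0,0,0],"jaw": 0.03},
  {"slide": [0,0,-0.03],"angular": [0,0,0],"jaw": 0.03},
  {"slide": [0,0,-0.03],"angular": [0,0,0],"jaw": 0.03},
  {"slide": [0,0,-0.01],"angular": [0,0,0],"jaw": 0.03},
  {"slide": [0,0,0],"angular": [0,0,0],"jaw": 0.03},
])

```text
t: 5.0
eef_pos: [0.4332, 0.0693, 0.2764]
tool_rot: [[-0.031, 1.0, 0.005], [1.0, 0.031, 0.0], [-0.0, 0.005, -1.0]]
ft_force: [-0.3, 0.4, -2.0]
width: 0.046
grip_force: 51.6
```

Run:
```python
from h import *
import cv2
a=cv2.cvtColor(r.read_camera("scene"),4)
cv2.imwrite("pics/s3.png",a)
s=r.sense();print(s["qpos"],s["eef_pos"],s["tool_rot"],s["ft_force"],s["wrist_torque"],s["width"])
```

```text
[-0.0017 -0.2176  2.0135  0.      1.3449 -0.0324] [0.4321 0.0693 0.2743] [[-0.0307  0.9995  0.0007]
 [ 0.9995  0.0307  0.    ]
 [-0.      0.0007 -1.    ]] [ 0.2548 -0.1403 -1.9575] [ 0.0176  0.0553 -0.0373] 0.04601250133141165
```

Mill is held. Carry it above the rear compartment.

>>> drive_tool([
  {"slide": [-0.015,0,0],"angular": [0,0,0],"jaw": 0.03},
  {"slide": [-0.03,0,0],"angular": [0,0,0],"jaw": 0.03},
  {"slide": [-0.04,0,0],"angular": [0,0,0],"jaw": 0.03},
  {"slide": [-0.04,0,0],"angular": [0,0,0],"jaw": 0.03},
  {"slide": [-0.04,0,0],"angular": [0,0,0],"jaw": 0.03},
  {"slide": [-0.04,-0.003,0],"angular": [0,0,0],"jaw": 0.03},
  {"slide": [-0.04,0,0],"angular": [0,0,0],"jaw": 0.03},
  {"slide": [-0.04,0,0],"angular": [0,0,0],"jaw": 0.03},
  {"slide": [-0.04,0,0],"angular": [0,0,0],"jaw": 0.03},
  {"slide": [-0.03,0,0],"angular": [0,0,0],"jaw": 0.03},
])

```text
t: 6.05
eef_pos: [0.4386, -0.2872, 0.2712]
tool_rot: [[-0.029, 1.0, -0.004], [1.0, 0.029, 0.003], [0.003, -0.004, -1.0]]
ft_force: [0.2, 0.6, -1.2]
width: 0.0462
grip_force: 51.6
```

>>> drive_tool([
  {"slide": [-0.02,0,0],"angular": [0,0,0],"jaw": 0.03},
  {"slide": [-0.014,0,0.02],"angular": [0,0,0],"jaw": 0.03},
  {"slide": [0,0,0.03],"angular": [0,0,0],"jaw": 0.03},
  {"slide": [0,0,0.01],"angular": [0,0,0],"jaw": 0.03},
  {"slide": [0,0,0],"angular": [0,0,0],"jaw": 0.03},
  {"slide": [0,0,0],"angular": [0,0,0],"jaw": 0.03},
])

```text
t: 6.65
eef_pos: [0.4413, -0.3191, 0.2143]
tool_rot: [[-0.032, 1.0, -0.0], [1.0, 0.032, 0.001], [0.001, -0.0, -1.0]]
ft_force: [0.0, -0.1, -1.4]
width: 0.046
grip_force: 51.8
```

Run:
```python
from h import *
import cv2
a=cv2.cvtColor(r.read_camera("scene"),4)[160:300,300:420];b=cv2.cvtColor(r.read_camera("top"),4)[170:260,260:400]
a=cv2.resize(a,None,fx=3.5,fy=3.5,interpolation=2);b=cv2.resize(b,None,fx=2.6,fy=2.6,interpolation=2)
o=np.zeros((490,420+364,3),np.uint8);o[:,:420]=a;o[:234,420:]=b;cv2.imwrite("pics/p3.png",o)
s=r.sense();print(s["qpos"],s["eef_pos"],s["tool_rot"],s["ft_force"])
```

```text
[-0.7551  0.0859  1.8406  0.      1.2123 -0.7866] [ 0.442  -0.3199  0.2159] [[-0.0315  0.9995  0.002 ]
 [ 0.9995  0.0315 -0.0018]
 [-0.0019  0.0019 -1.    ]] [-0.3791 -1.4647 -2.213 ]
```

View pics/p3.png

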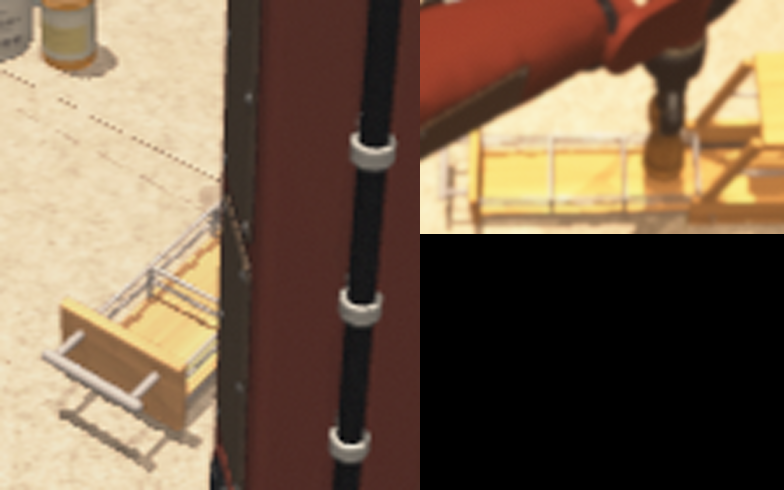

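Top view shows the mill foot centred between the divider wires at crop columns 625 and 697. Lower it.

>>> drive_tool([
  {"slide": [0,0,0.015],"angular": [0,0,0],"jaw": 0.03},
  {"slide": [0,0,0.015],"angular": [0,0,0],"jaw": 0.03},
  {"slide": [0,0,0.01],"angular": [0,0,0],"jaw": 0.03},
  {"slide": [0,0,0.005],"angular": [0,0,0],"jaw": 0.03},
  {"slide": [0,0,0.002],"angular": [0,0,0],"jaw": 0.03},
  {"slide": [0,0,0],"angular": [0,0,0],"jaw": 0.03},
  {"slide": [0,0,0],"angular": [0,0,0],"jaw": 0.03},
])

```text
t: 7.45
eef_pos: [0.4407, -0.3204, 0.1689]
tool_rot: [[-0.031, 1.0, -0.002], [1.0, 0.031, -0.001], [-0.001, -0.002, -1.0]]
ft_force: [-4.2, 1.3, 8.5]
width: 0.0462
grip_force: 52.6
```

Contact at floor height. Release gently.

>>> drive_tool([
  {"slide": [0,0,0],"angular": [0,0,0],"jaw": 0.048},
  {"slide": [0,0,0],"angular": [0,0,0],"jaw": 0.052},
  {"slide": [0,0,0],"angular": [0,0,0],"jaw": 0.06},
  {"slide": [0,0,0],"angular": [0,0,0],"jaw": 0.085},
  {"slide": [0,0,0],"angular": [0,0,0],"jaw": 0.085},
  {"slide": [0,0,0],"angular": [0,0,0],"jaw": 0.085},
])

```text
t: 8.05
eef_pos: [0.4411, -0.3195, 0.167]
tool_rot: [[-0.031, 1.0, -0.0], [1.0, 0.031, 0.0], [0.0, -0.0, -1.0]]
ft_force: [0.3, 0.5, -0.0]
width: 0.0853
grip_force: 0.0
```

>>> drive_tool([
  {"slide": [0,0,-0.01],"angular": [0,0,0],"jaw": 0.085},
  {"slide": [0,0,-0.03],"angular": [0,0,0],"jaw": 0.085},
  {"slide": [0,0,-0.04],"angular": [0,0,0],"jaw": 0.085},
  {"slide": [0,0,-0.04],"angular": [0,0,0],"jaw": 0.085},
  {"slide": [0,0,-0.03],"angular": [0,0,0],"jaw": 0.085},
  {"slide": [0.03,0,0],"angular": [0,0,0],"jaw": 0.085},
  {"slide": [0.04,0,0],"angular": [0,0,0],"jaw": 0.085},
  {"slide": [0.05,0,0],"angular": [0,0,0],"jaw": 0.085},
  {"slide": [0.05,0,0],"angular": [0,0,0],"jaw": 0.085},
  {"slide": [0.05,0,0],"angular": [0,0,0],"jaw": 0.085},
])

```text
t: 9.05
eef_pos: [0.4341, -0.0982, 0.3183]
tool_rot: [[-0.03, 1.0, 0.002], [1.0, 0.03, -0.0], [-0.0, 0.002, -1.0]]
ft_force: [1.1, -0.3, 0.7]
width: 0.085
grip_force: 0.0
```

Mill is released. I'll fit the carton's box model to the purple silhouette, and look at the tray.

```bash
cat > fit.py <<'E'
from h import *
import cv2,itertools
from scipy.optimize import minimize
def mask(im):
    h=cv2.cvtColor(im,cv2.COLOR_RGB2HSV);return cv2.inRange(h,(125,70,30),(155,255,255))
def sil(p,n="scene",z0=0,roi=None):
    x,y,a=p;c,s=np.cos(a),np.sin(a)
    P=[proj(n,(x+c*u-s*v,y+s*u+c*v,z0+w)) for u in(-.017,.017) for v in(-.04,.04) for w in(0,.15)]
    K=8;m=np.zeros((400*2,640*2),np.uint8)
    hull=cv2.convexHull(np.array(P,np.float32))
    cv2.fillConvexPoly(m,np.round((hull*2+.5)*2**K).astype(np.int32),255,shift=K);return m
def fit(m,p0,n="scene",z0=0):
    M=cv2.resize(m,None,fx=2,fy=2)>127
    def f(p):
        s=sil(p,n,z0)>0;return 1-(s&M).sum()/(s|M).sum()
    b=minimize(f,p0,method="Nelder-Mead",options=dict(initial_simplex=[p0]+[np.add(p0,d) for d in((.01,0,0),(0,.01,0),(0,0,.15))],xatol=2e-4,fatol=1e-4))
    return b.x,b.fun
E
python3 - <<'E'
from fit import *
im=r.read_camera("scene");tp=r.read_camera("top")
m=mask(im);m[:,:240]=0;m[:,330:]=0;m[:280]=0
m=cv2.morphologyEx(m,cv2.MORPH_CLOSE,np.ones((7,7)))
n,l,st,_=cv2.connectedComponentsWithStats(m);k=1+st[1:,4].argmax();m=(l==k).astype(np.uint8)*255;print(st[k])
for p0 in((.388,.181,.22),(.383,.186,.1)):print(fit(m,p0))
a=cv2.cvtColor(im,4)[160:300,280:420];b=cv2.cvtColor(tp,4)[170:260,260:400]
o=np.zeros((490,490+308,3),np.uint8);o[:,:490]=cv2.resize(a,(490,490),interpolation=2);o[:198,490:]=cv2.resize(b,(308,198),interpolation=2)
q=cv2.cvtColor(im,4)[280:370,250:320];q=cv2.resize(q,None,fx=3,fy=3);o[200:200+270,490:700]=q
cv2.imwrite("pics/p4.png",o)
s=r.sense();print(s["qpos"],s["eef_pos"],s["tool_rot"])
E
```

```text
[ 265  291   32   64 1374]
(array([0.3903, 0.1813, 0.3155]), np.float64(0.06046032291308834))
(array([0.3914, 0.1804, 0.3097]), np.float64(0.06308931938967943))
[-0.3749 -0.2337  1.9449  0.0026  1.4299 -0.413 ] [ 0.434  -0.0947  0.3182] [[-0.0378  0.9993  0.0014]
 [ 0.9993  0.0378  0.0022]
 [ 0.0021  0.0015 -1.    ]]
```

View pics/p4.png

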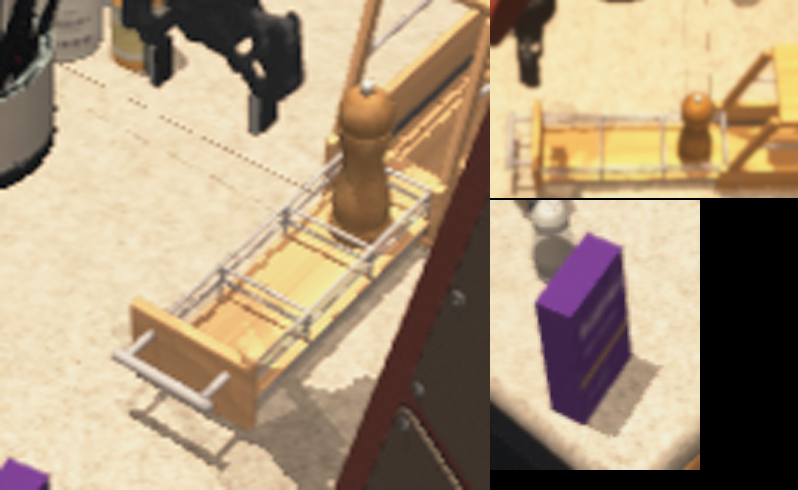

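Mill stands upright, centred in the rear cell. Carton corners in the inset: (100,35), (132,48), (48,103), (83,117), base (95,223), (141,153), (65,210). I'll fit the pose to these.

Run:
```python
from fit import *
from scipy.optimize import least_squares
# local (u:±thick, v:±width, w)
pts=[((1,-1,1),(100,35)),((-1,-1,1),(132,48)),((1,1,1),(48,103)),((-1,1,1),(83,117)),((-1,1,0),(95,223)),((-1,-1,0),(141,153)),((1,1,0),(65,210))]
def X(p,l):
    c,s=np.cos(p[2]),np.sin(p[2]);u,v=l[0]*.017,l[1]*.04
    return p[0]+c*u-s*v,p[1]+s*u+c*v,.15*l[2]
f=lambda p:np.concatenate([proj("scene",X(p,l))-(250+a[0]/3,280+a[1]/3) for l,a in pts])
b=least_squares(f,(.388,.181,.22),loss="soft_l1");print(b.x,b.fun.reshape(-1,2))
# image-fit with filled hull mask
im=r.read_camera("scene");m=mask(im);m[:,:255]=0;m[:,310:]=0;m[:285]=0;m[365:]=0
h=cv2.convexHull(cv2.findNonZero(cv2.morphologyEx(m,cv2.MORPH_OPEN,np.ones((2,2)))));M=m*0;cv2.fillConvexPoly(M,h,255);print(fit(M,tuple(b.x)))
```

```text
[0.3871 0.1809 0.2422] [[-0.7184 -1.399 ]
 [ 0.6093 -0.939 ]
 [-0.6657 -0.3003]
 [ 0.0375  0.303 ]
 [ 0.7192  1.0584]
 [ 0.8219  0.4932]
 [-0.7316  0.1822]]
(array([0.387 , 0.1819, 0.2811]), np.float64(0.04192021636240706))
```

>>> drive_tool([
  {"slide": [0.0396,-0.0051,0],"angular": [0,0,0],"jaw": 0.085},
  {"slide": [0.0396,-0.0051,0],"angular": [0,0,0],"jaw": 0.085},
  {"slide": [0.0396,-0.0051,0],"angular": [0,0,0],"jaw": 0.085},
  {"slide": [0.0396,-0.0051,0],"angular": [0,0,0],"jaw": 0.085},
  {"slide": [0.0396,-0.0051,0],"angular": [0,0,0],"jaw": 0.085},
  {"slide": [0.0396,-0.0051,0],"angular": [0,0,0],"jaw": 0.085},
  {"slide": [0.0396,-0.0051,0],"angular": [0,0,0],"jaw": 0.085},
  {"slide": [0,0,0],"angular": [0,0,-6.4],"jaw": 0.085},
  {"slide": [0,0,0.03],"angular": [0,0,-6.3],"jaw": 0.085},
  {"slide": [0,0,0.03],"angular": [0,0,0],"jaw": 0.085},
])

```text
t: 10.2
eef_pos: [0.3922, 0.176, 0.2585]
tool_rot: [[-0.251, 0.968, 0.005], [0.968, 0.251, 0.0], [-0.001, 0.005, -1.0]]
ft_force: [-0.6, -0.1, -0.3]
width: 0.0849
grip_force: 0.0
```

>>> drive_tool([
  {"slide": [0,0,0.03],"angular": [0,0,0],"jaw": 0.085},
  {"slide": [0,0,0],"angular": [0,0,0],"jaw": 0.085},
  {"slide": [0,0,0],"angular": [0,0,0],"jaw": 0.085},
])

```text
t: 10.5
eef_pos: [0.3908, 0.1755, 0.2277]
tool_rot: [[-0.248, 0.969, -0.0], [0.969, 0.248, -0.0], [-0.0, -0.0, -1.0]]
ft_force: [0.8, 0.8, 1.3]
width: 0.085
grip_force: 0.0
```

Run:
```python
from fit import *
for n in("scene","top"):
    im=r.read_camera(n);cv2.imwrite(f"pics/{n}5.png",im[:,:,::-1])
    s=(sil((.388,.181,.26),n)[::2,::2]>0);m=mask(im)>0
    ys,xs=np.nonzero(m&(cv2.dilate(s.astype(np.uint8),np.ones((25,25)))>0));print(n,(s&m).sum(),s.sum(),len(xs),xs.min() if len(xs) else 0,xs.max() if len(xs) else 0)
s=r.sense();print(s["qpos"],s["eef_pos"],s["tool_rot"])
```

```text
scene 1241 1489 1264 265 296
top 361 852 361 189 216
[ 0.2587 -0.1955  2.0814 -0.0002  1.2519  0.0073] [0.392  0.1761 0.2295] [[-0.2488  0.9685  0.0037]
 [ 0.9685  0.2488  0.0008]
 [-0.0002  0.0038 -1.    ]]
```

>>> drive_tool([
  {"slide": [0.005,-0.002,0.02],"angular": [0,0,0],"jaw": 0.085},
  {"slide": [0,0,0.03],"angular": [0,0,0],"jaw": 0.085},
  {"slide": [0,0,0.03],"angular": [0,0,0],"jaw": 0.085},
  {"slide": [0,0,0.03],"angular": [0,0,0],"jaw": 0.085},
  {"slide": [0,0,0],"angular": [0,0,0],"jaw": 0.06},
  {"slide": [0,0,0],"angular": [0,0,0],"jaw": 0.045},
  {"slide": [0,0,0],"angular": [0,0,0],"jaw": 0.035},
  {"slide": [0,0,0],"angular": [0,0,0],"jaw": 0.02},
  {"slide": [0,0,0],"angular": [0,0,0],"jaw": 0.02},
  {"slide": [0,0,0],"angular": [0,0,0],"jaw": 0.02},
], grip_force=40)

```text
t: 11.6
eef_pos: [0.3893, 0.1812, 0.1199]
tool_rot: [[-0.25, 0.968, 0.005], [0.968, 0.25, 0.002], [0.0, 0.005, -1.0]]
ft_force: [0.1, 0.1, 5.9]
width: 0.0335
grip_force: 31.1
```

Run:
```python
from fit import *
s=r.sense();print(s["eef_pos"],s["tool_rot"],s["ft_force"],s["width"],s["grip_force"])
```

```text
[0.3893 0.1812 0.1199] [[-0.2498  0.9683  0.0053]
 [ 0.9683  0.2498  0.0016]
 [ 0.0002  0.0055 -1.    ]] [0.105  0.0595 5.9282] 0.0335203371123058 31.14336848258972
```

>>> drive_tool([
  {"slide": [0,0,-0.01],"angular": [0,0,0],"jaw": 0.02},
  {"slide": [0,0,-0.025],"angular": [0,0,0],"jaw": 0.02},
  {"slide": [0,0,-0.03],"angular": [0,0,0],"jaw": 0.02},
  {"slide": [0,0,-0.03],"angular": [0,0,0],"jaw": 0.02},
  {"slide": [0,0,-0.025],"angular": [0,0,0],"jaw": 0.02},
  {"slide": [0,0,-0.005],"angular": [0,0,4],"jaw": 0.02},
  {"slide": [0,0,0],"angular": [0,0,4.4],"jaw": 0.02},
  {"slide": [0,0,0],"angular": [0,0,4],"jaw": 0.02},
  {"slide": [0,0,0],"angular": [0,0,0],"jaw": 0.02},
])

```text
t: 12.5
eef_pos: [0.3865, 0.1804, 0.2427]
tool_rot: [[-0.036, 0.999, -0.0], [0.999, 0.036, -0.0], [-0.0, -0.0, -1.0]]
ft_force: [1.1, 0.5, -0.4]
width: 0.0339
grip_force: 31.4
```

>>> drive_tool([
  {"slide": [-0.015,0.002,0],"angular": [0,0,0],"jaw": 0.02},
  {"slide": [-0.035,0.0035,0],"angular": [0,0,0],"jaw": 0.02},
  {"slide": [-0.045,0.004,0],"angular": [0,0,0],"jaw": 0.02},
  {"slide": [-0.045,0.004,0],"angular": [0,0,0],"jaw": 0.02},
  {"slide": [-0.045,0.004,0],"angular": [0,0,0],"jaw": 0.02},
  {"slide": [-0.045,0.004,0],"angular": [0,0,0],"jaw": 0.02},
  {"slide": [-0.045,0.004,0],"angular": [0,0,0],"jaw": 0.02},
  {"slide": [-0.045,0.004,0],"angular": [0,0,0],"jaw": 0.02},
  {"slide": [-0.045,0.003,0],"angular": [0,0,0],"jaw": 0.02},
  {"slide": [-0.03,0.001,0],"angular": [0,0,0],"jaw": 0.02},
])

```text
t: 13.5
eef_pos: [0.4344, -0.2158, 0.2426]
tool_rot: [[-0.036, 0.999, 0.0], [0.999, 0.036, -0.001], [-0.001, 0.0, -1.0]]
ft_force: [1.2, -0.0, -1.7]
width: 0.0337
grip_force: 31.4
```

>>> drive_tool([
  {"slide": [-0.011,0.001,0.01],"angular": [0,0,0],"jaw": 0.02},
  {"slide": [0,0,0.03],"angular": [0,0,0],"jaw": 0.02},
  {"slide": [0,0,0.015],"angular": [0,0,0],"jaw": 0.02},
  {"slide": [0,0,0],"angular": [0,0,0],"jaw": 0.02},
  {"slide": [0,0,0],"angular": [0,0,0],"jaw": 0.02},
])

```text
t: 14.0
eef_pos: [0.4357, -0.223, 0.1868]
tool_rot: [[-0.037, 0.999, -0.001], [0.999, 0.037, 0.001], [0.001, -0.001, -1.0]]
ft_force: [0.4, -0.1, -0.9]
width: 0.0339
grip_force: 31.4
```

Run:
```python
from fit import *
tp=r.read_camera("top");sc=r.read_camera("scene")
a=cv2.cvtColor(tp,4)[170:260,260:400];b=cv2.cvtColor(sc,4)[180:320,290:400]
o=np.zeros((560,780,3),np.uint8);o[:300,:467]=cv2.resize(a,(467,300),interpolation=2);o[:396,469:]=cv2.resize(b,(311,396),interpolation=2)
cv2.imwrite("pics/p6.png",o)
s=r.sense();print(s["eef_pos"],s["tool_rot"],s["ft_force"],s["width"],s["grip_force"])
z=s["eef_pos"][2]-.119;m=mask(tp);m[:,:300]=0;m[:,400:]=0;m[:190]=0;m[255:]=0;m=cv2.morphologyEx(m,cv2.MORPH_CLOSE,np.ones((5,5)));print(z,m.sum()/255)
print([proj("top",(s["eef_pos"][0]+dx,s["eef_pos"][1]+dy,z)) for dx in(-.017,) for dy in(-.04,.04)])
x=np.nonzero(m);print(x[0].min(),x[0].max(),x[1].min(),x[1].max())
```

```text
[ 0.4368 -0.2239  0.1884] [[-0.0371  0.9993  0.0016]
 [ 0.9993  0.0371 -0.001 ]
 [-0.001   0.0016 -1.    ]] [-0.7335 -0.506  -0.65  ] 0.03375745190402662 31.43374353647232
0.06940591570626939 71.0
[array([336.0185, 237.3578]), array([312.4093, 236.9023])]
207 216 313 334
```

View pics/p6.png

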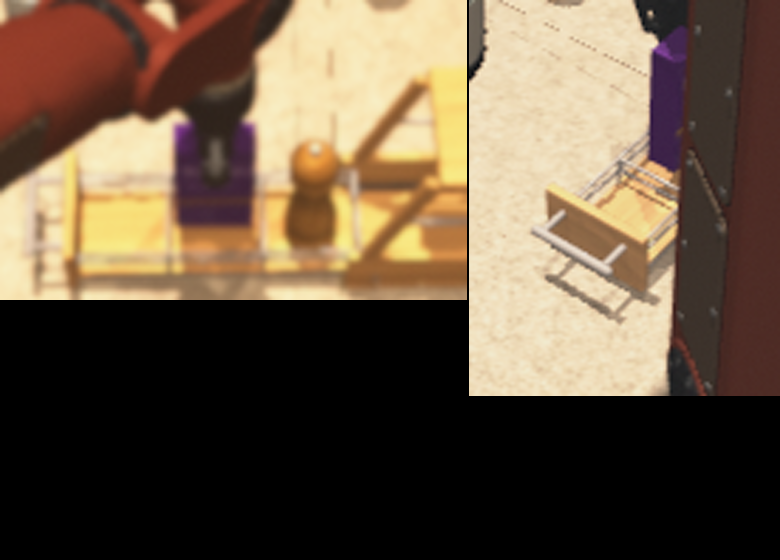

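Carton bottom spans columns 180–252, and the divider wires sit at about 172 and 264, so it fits within about 1–2 mm. Lower it.

>>> drive_tool([
  {"slide": [-0.001,0.001,0.01],"angular": [0,0,0],"jaw": 0.02},
  {"slide": [0,0,0.01],"angular": [0,0,0],"jaw": 0.02},
  {"slide": [0,0,0.01],"angular": [0,0,0],"jaw": 0.02},
  {"slide": [0,0,0.005],"angular": [0,0,0],"jaw": 0.02},
  {"slide": [0,0,0],"angular": [0,0,0],"jaw": 0.02},
])

```text
t: 14.6
eef_pos: [0.4361, -0.2242, 0.1507]
tool_rot: [[-0.036, 0.999, -0.003], [0.999, 0.036, 0.002], [0.002, -0.003, -1.0]]
ft_force: [0.1, 0.1, -1.3]
width: 0.0337
grip_force: 31.5
```

>>> drive_tool([
  {"slide": [0,0,0.005],"angular": [0,0,0],"jaw": 0.02},
  {"slide": [0,0,0.004],"angular": [0,0,0],"jaw": 0.02},
  {"slide": [0,0,0],"angular": [0,0,0],"jaw": 0.02},
  {"slide": [0,0,0],"angular": [0,0,0],"jaw": 0.02},
])

```text
t: 15.0
eef_pos: [0.4371, -0.2249, 0.1433]
tool_rot: [[-0.036, 0.999, 0.0], [0.999, 0.036, -0.0], [-0.0, 0.0, -1.0]]
ft_force: [-0.1, -0.1, -2.0]
width: 0.0338
grip_force: 31.5
```

>>> drive_tool([
  {"slide": [0,0,0.0025],"angular": [0,0,0],"jaw": 0.02},
  {"slide": [0,0,0.0015],"angular": [0,0,0],"jaw": 0.02},
  {"slide": [0,0,0],"angular": [0,0,0],"jaw": 0.02},
])

```text
t: 15.3
eef_pos: [0.4379, -0.2259, 0.1418]
tool_rot: [[-0.036, 0.999, 0.001], [0.999, 0.036, -0.002], [-0.002, 0.001, -1.0]]
ft_force: [-1.8, 1.6, 9.6]
width: 0.0337
grip_force: 32.9
```

On the floor. Release and retreat up, then over toward the shaker.

>>> drive_tool([
  {"slide": [0,0,0],"angular": [0,0,0],"jaw": 0.036},
  {"slide": [0,0,0],"angular": [0,0,0],"jaw": 0.042},
  {"slide": [0,0,0],"angular": [0,0,0],"jaw": 0.065},
  {"slide": [0,0,0],"angular": [0,0,0],"jaw": 0.07},
  {"slide": [0,0,0],"angular": [0,0,0],"jaw": 0.07},
  {"slide": [0,0,-0.01],"angular": [0,0,0],"jaw": 0.07},
  {"slide": [0,0,-0.03],"angular": [0,0,0],"jaw": 0.07},
  {"slide": [0,0,-0.04],"angular": [0,0,0],"jaw": 0.07},
  {"slide": [0,0,-0.04],"angular": [0,0,0],"jaw": 0.07},
  {"slide": [0,0,-0.02],"angular": [0,0,0],"jaw": 0.07},
])

```text
t: 16.3
eef_pos: [0.4387, -0.226, 0.2845]
tool_rot: [[-0.036, 0.999, 0.006], [0.999, 0.036, -0.004], [-0.004, 0.006, -1.0]]
ft_force: [0.3, -0.5, 0.2]
width: 0.07
grip_force: 0.0
```

>>> drive_tool([
  {"slide": [0.04,0,0],"angular": [0,0,0],"jaw": 0.07},
  {"slide": [0.05,0,0],"angular": [0,0,0],"jaw": 0.07},
  {"slide": [0.04,0,0],"angular": [0,0,0],"jaw": 0.07},
  {"slide": [0,0,0],"angular": [0,0,0],"jaw": 0.07},
])

```text
t: 16.7
eef_pos: [0.4319, -0.0912, 0.28]
tool_rot: [[-0.041, 0.999, 0.001], [0.999, 0.041, 0.002], [0.002, 0.001, -1.0]]
ft_force: [-0.3, -0.7, 0.8]
width: 0.0701
grip_force: 0.0
```

Run:
```python
from fit import *
tp=r.read_camera("top");sc=r.read_camera("scene")
a=cv2.cvtColor(sc,4)[160:320,240:400];b=cv2.cvtColor(tp,4)[150:250,200:400]
o=np.zeros((560,790,3),np.uint8);o[:,:560]=cv2.resize(a,(560,560),interpolation=2);o[:115,560:]=cv2.resize(b,(230,115),interpolation=2)
q=cv2.cvtColor(sc,4)[240:320,240:300];o[120:420,560:785]=cv2.resize(q,(225,300),interpolation=2)
cv2.imwrite("pics/p7.png",o)
s=r.sense();print(s["eef_pos"],s["tool_rot"],s["ft_force"],s["width"],s["qpos"])
```

```text
[ 0.4326 -0.0945  0.2801] [[-0.0384  0.9993  0.0012]
 [ 0.9993  0.0384 -0.0012]
 [-0.0012  0.0012 -1.    ]] [ 0.5796  0.5943 -0.197 ] 0.07004541041624904 [-0.3735 -0.2102  1.9967 -0.0007  1.3535 -0.4117]
```

View pics/p7.png

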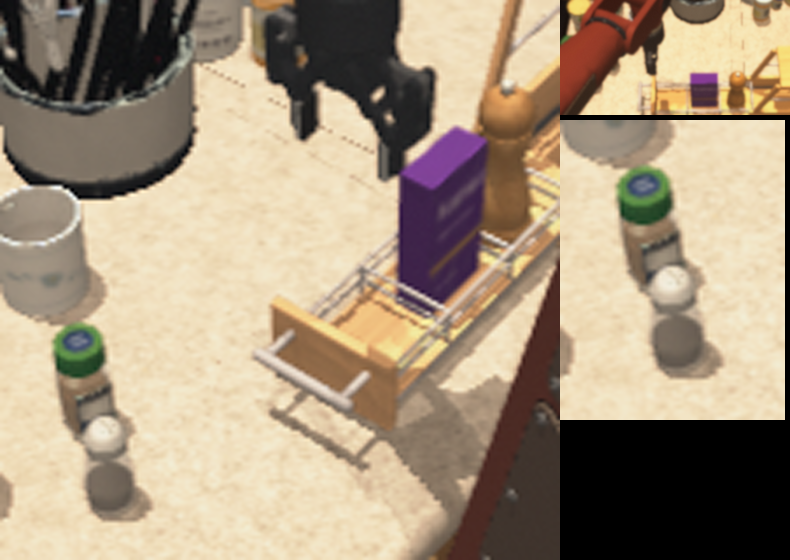

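Carton stands in the middle cell. In the inset the shaker's dome centre is at (112,168), its widest body at (118,215) and its foot bottom at (118,248); the jar lid centre is at (84,65).

Run:
```python
from fit import *
Q=lambda u,v:(240+u/3.75,240+v/3.75)
for k,p,z in[("dometop",(112,148),.088),("dome",(112,168),.076),("body",(118,215),.02),("lid",(84,65),.099)]:print(k,atz("scene",Q(*p),z))
f=atz("scene",Q(118,248),0);print("foot front",f,f+.02*np.array([.72,-.69,0]))
# Triangulate dome in the first p2-style top view (arm elsewhere): predicted pixel
print(proj("top",(.503,.111,.08)))
```

```text
dometop [0.5053 0.1077 0.088 ]
dome [0.5001 0.1143 0.076 ]
body [0.5023 0.1128 0.02  ]
lid [0.5716 0.0704 0.099 ]
foot front [0.4932 0.1243 0.    ] [0.5076 0.1105 0.    ]
[228.3042 212.5069]
```

Run:
```python
from fit import *
print("spread lid",atz("scene",(190+100/3,150+400/3),.084))
s=np.array([.504,.111])
for d in(20,30,40,50,60):
    a=np.radians(d);e=np.array([np.cos(a),np.sin(a)]);print(d,s+e*.045,s-e*.045)
```

```text
spread lid [0.5943 0.1956 0.084 ]
20 [0.5463 0.1264] [0.4617 0.0956]
30 [0.543  0.1335] [0.465  0.0885]
40 [0.5385 0.1399] [0.4695 0.0821]
50 [0.5329 0.1455] [0.4751 0.0765]
60 [0.5265 0.15  ] [0.4815 0.072 ]
```

>>> drive_tool([
  {"slide": [0.0406,0.0158,0],"angular": [0,0,0],"jaw": 0.064},
  {"slide": [0.0406,0.0158,0],"angular": [0,0,0],"jaw": 0.064},
  {"slide": [0.0406,0.0158,0],"angular": [0,0,0],"jaw": 0.064},
  {"slide": [0.0406,0.0158,0],"angular": [0,0,0],"jaw": 0.064},
  {"slide": [0.0406,0.0158,0],"angular": [0,0,0],"jaw": 0.064},
  {"slide": [0,0,0],"angular": [0,0,-7.6],"jaw": 0.064},
  {"slide": [0,0,0.02],"angular": [0,0,-7.6],"jaw": 0.064},
  {"slide": [0,0,0.03],"angular": [0,0,-7.6],"jaw": 0.064},
  {"slide": [0,0,0.03],"angular": [0,0,-7.6],"jaw": 0.064},
  {"slide": [0,0,0.02],"angular": [0,0,-7.6],"jaw": 0.064},
])

```text
t: 17.8
eef_pos: [0.5039, 0.1091, 0.1772]
tool_rot: [[-0.646, 0.763, -0.002], [0.763, 0.646, -0.001], [0.001, -0.002, -1.0]]
ft_force: [0.1, 0.1, -0.8]
width: 0.0641
grip_force: 0.0
```

>>> drive_tool([
  {"slide": [0,0,0],"angular": [0,0,0],"jaw": 0.064},
  {"slide": [0,0,0],"angular": [0,0,0],"jaw": 0.064},
])

```text
t: 18.0
eef_pos: [0.5048, 0.1097, 0.1795]
tool_rot: [[-0.64, 0.768, -0.0], [0.768, 0.64, -0.0], [-0.0, -0.0, -1.0]]
ft_force: [-0.3, 0.1, 0.3]
width: 0.064
grip_force: 0.0
```

Run:
```python
from fit import *
s=r.sense();print(s["eef_pos"],s["tool_rot"],s["ft_force"],s["width"],s["qpos"])
# dome in scene now: bright low-saturation blob near the shaker
im=r.read_camera("scene");c=im[272:300,258:284];hsv=cv2.cvtColor(c,cv2.COLOR_RGB2HSV)
for row in hsv[::2,:,1]:print(*row)
```

```text
[0.5048 0.1097 0.1795] [[-0.6403  0.7681 -0.0002]
 [ 0.7681  0.6403 -0.0003]
 [-0.0001 -0.0003 -1.    ]] [-0.3042  0.0608  0.3212] 0.06396976497319047 [ 0.0782  0.0679  1.934  -0.0003  1.1399 -0.6166]
99 98 99 98 97 87 77 77 61 39 28 34 49 59 72 68 70 70 67 64 61 61 57 53 51 54
92 94 92 81 26 30 26 37 48 50 53 54 53 53 72 67 67 69 67 68 72 69 66 59 59 54
90 90 89 80 45 47 52 56 54 53 54 55 55 55 63 70 65 67 66 65 67 68 71 71 71 67
74 91 89 78 48 46 52 53 56 54 52 46 46 45 42 57 68 71 64 60 65 73 69 63 63 65
61 75 89 86 62 28 21 18 38 46 48 46 46 49 49 51 64 70 69 73 66 64 67 70 69 66
60 63 65 89 79 9 14 46 46 46 46 47 48 47 47 47 50 54 65 68 71 61 63 67 67 68
59 63 66 59 61 59 44 45 47 46 47 48 47 49 47 48 48 46 59 73 71 67 64 56 54 58
66 68 70 72 71 58 49 46 49 46 48 47 48 47 45 47 48 49 68 65 69 72 70 69 65 64
66 67 64 63 65 71 62 47 46 46 47 47 47 47 48 47 46 53 64 66 67 65 62 68 73 73
67 69 68 68 65 66 63 53 46 46 46 46 48 45 48 48 54 58 60 65 61 63 68 70 70 71
67 68 68 66 67 66 61 56 56 54 54 53 51 53 55 56 57 56 59 65 71 70 68 67 65 67
70 68 69 70 67 64 60 57 54 54 55 56 53 53 56 57 54 52 53 58 68 70 65 64 63 65
72 67 63 65 70 67 60 53 53 53 57 54 53 51 54 53 54 57 53 57 65 67 66 65 67 65
61 60 66 69 70 68 57 53 55 57 53 55 58 53 56 55 53 58 55 56 65 68 65 64 69 75
```

>>> drive_tool([
  {"slide": [0.002,0,0.03],"angular": [0,0,0],"jaw": 0.064},
  {"slide": [0,0,0.03],"angular": [0,0,0],"jaw": 0.064},
  {"slide": [0,0,0.025],"angular": [0,0,0],"jaw": 0.064},
  {"slide": [0,0,0.015],"angular": [0,0,0],"jaw": 0.064},
  {"slide": [0,0,0],"angular": [0,0,0],"jaw": 0.064},
  {"slide": [0,0,0],"angular": [0,0,0],"jaw": 0.045},
  {"slide": [0,0,0],"angular": [0,0,0],"jaw": 0.035},
  {"slide": [0,0,0],"angular": [0,0,0],"jaw": 0.025},
  {"slide": [0,0,0],"angular": [0,0,0],"jaw": 0.02},
  {"slide": [0,0,0],"angular": [0,0,0],"jaw": 0.02},
], grip_force=40)

```text
t: 19.05
eef_pos: [0.5049, 0.1123, 0.0817]
tool_rot: [[-0.644, 0.765, 0.005], [0.765, 0.644, 0.0], [-0.003, 0.004, -1.0]]
ft_force: [-0.4, -0.3, 6.3]
width: 0.0322
grip_force: 39.9
```

>>> drive_tool([
  {"slide": [0,0,-0.01],"angular": [0,0,0],"jaw": 0.02},
  {"slide": [0,0,-0.025],"angular": [0,0,0],"jaw": 0.02},
  {"slide": [0,0,-0.035],"angular": [0,0,0],"jaw": 0.02},
  {"slide": [0,0,-0.035],"angular": [0,0,0],"jaw": 0.02},
  {"slide": [0,0,-0.025],"angular": [0,0,0],"jaw": 0.02},
  {"slide": [0,0,0],"angular": [0,0,7.6],"jaw": 0.02},
  {"slide": [0,0,0],"angular": [0,0,7.6],"jaw": 0.02},
  {"slide": [0,0,0],"angular": [0,0,7.6],"jaw": 0.02},
  {"slide": [0,0,0],"angular": [0,0,7.6],"jaw": 0.02},
  {"slide": [0,0,0],"angular": [0,0,7.6],"jaw": 0.02},
])

```text
t: 20.05
eef_pos: [0.5022, 0.1122, 0.2095]
tool_rot: [[-0.03, 1.0, -0.001], [1.0, 0.03, -0.0], [-0.0, -0.001, -1.0]]
ft_force: [0.5, 0.1, -1.7]
width: 0.032
grip_force: 39.7
```

>>> drive_tool([
  {"slide": [-0.0175,-0.008,0],"angular": [0,0,0],"jaw": 0.02},
  {"slide": [-0.035,-0.012,0],"angular": [0,0,0],"jaw": 0.02},
  {"slide": [-0.04,-0.013,0],"angular": [0,0,0],"jaw": 0.02},
  {"slide": [-0.04,-0.013,0],"angular": [0,0,0],"jaw": 0.02},
  {"slide": [-0.04,-0.013,0],"angular": [0,0,0],"jaw": 0.02},
  {"slide": [-0.04,-0.013,0],"angular": [0,0,0],"jaw": 0.02},
  {"slide": [-0.025,-0.006,0],"angular": [0,0,0],"jaw": 0.02},
  {"slide": [0,0,0],"angular": [0,0,0],"jaw": 0.02},
  {"slide": [0,0,0],"angular": [0,0,0],"jaw": 0.02},
])

```text
t: 20.95
eef_pos: [0.433, -0.1279, 0.2095]
tool_rot: [[-0.034, 0.999, 0.0], [0.999, 0.034, 0.001], [0.001, 0.0, -1.0]]
ft_force: [-0.5, 0.5, -2.1]
width: 0.032
grip_force: 39.7
```

Run:
```python
from fit import *
s=r.sense();print(s["eef_pos"],s["tool_rot"],s["ft_force"],s["width"],s["grip_force"])
# carton pose check, on tray floor, and tray drift
im=r.read_camera("top");m=mask(im);m[:,:300]=0;m[:,400:]=0;m[:170]=0;m[260:]=0
ys,xs=np.nonzero(m);print(len(xs),xs.min(),xs.max(),ys.min(),ys.max())
if len(xs)>200:print(fit(cv2.morphologyEx(m,cv2.MORPH_CLOSE,np.ones((5,5))),(.438,-.2255,-1.53+1.57),"top",.022))
```

```text
[ 0.433  -0.1279  0.2095] [[-0.0341  0.9994  0.0001]
 [ 0.9994  0.0341  0.0008]
 [ 0.0008  0.0001 -1.    ]] [-0.5483  0.515  -2.1229] 0.03197455295862905 39.735214428801555
221 314 336 214 223
(array([ 0.4447, -0.2272,  0.0258]), np.float64(0.7052350783594532))
```

>>> drive_tool([
  {"slide": [0,0.001,0.03],"angular": [0,0,0],"jaw": 0.02},
  {"slide": [0,0,0.03],"angular": [0,0,0],"jaw": 0.02},
  {"slide": [0,0,0.02],"angular": [0,0,0],"jaw": 0.02},
  {"slide": [0,0,0.012],"angular": [0,0,0],"jaw": 0.02},
  {"slide": [0,0,0.008],"angular": [0,0,0],"jaw": 0.02},
  {"slide": [0,0,0.003],"angular": [0,0,0],"jaw": 0.02},
  {"slide": [0,0,0],"angular": [0,0,0],"jaw": 0.02},
  {"slide": [0,0,0],"angular": [0,0,0],"jaw": 0.02},
])

```text
t: 21.8
eef_pos: [0.4353, -0.1282, 0.1073]
tool_rot: [[-0.036, 0.999, 0.002], [0.999, 0.036, -0.001], [-0.001, 0.002, -1.0]]
ft_force: [0.1, -0.5, -0.9]
width: 0.0324
grip_force: 39.7
```

>>> drive_tool([
  {"slide": [0,0,0.002],"angular": [0,0,0],"jaw": 0.02},
  {"slide": [0,0,0.002],"angular": [0,0,0],"jaw": 0.02},
  {"slide": [0,0,0],"angular": [0,0,0],"jaw": 0.02},
])

```text
t: 22.1
eef_pos: [0.4353, -0.1285, 0.1037]
tool_rot: [[-0.036, 0.999, 0.001], [0.999, 0.036, -0.001], [-0.001, 0.001, -1.0]]
ft_force: [-1.8, -0.7, 4.6]
width: 0.0319
grip_force: 40.4
```

>>> drive_tool([
  {"slide": [0,0,0],"angular": [0,0,0],"jaw": 0.034},
  {"slide": [0,0,0],"angular": [0,0,0],"jaw": 0.04},
  {"slide": [0,0,0],"angular": [0,0,0],"jaw": 0.06},
  {"slide": [0,0,0],"angular": [0,0,0],"jaw": 0.06},
  {"slide": [0,0,0],"angular": [0,0,0],"jaw": 0.06},
  {"slide": [0,0,-0.01],"angular": [0,0,0],"jaw": 0.06},
  {"slide": [0,0,-0.025],"angular": [0,0,0],"jaw": 0.06},
  {"slide": [0,0,-0.035],"angular": [0,0,0],"jaw": 0.06},
  {"slide": [0,0,-0.03],"angular": [0,0,0],"jaw": 0.06},
  {"slide": [0,0,0],"angular": [0,0,0],"jaw": 0.06},
])

```text
t: 23.1
eef_pos: [0.4379, -0.1294, 0.2082]
tool_rot: [[-0.036, 0.999, 0.01], [0.999, 0.036, -0.005], [-0.005, 0.01, -1.0]]
ft_force: [-0.2, 0.6, 0.8]
width: 0.06
grip_force: 0.0
```

>>> drive_tool([
  {"slide": [0.03,0,0],"angular": [0,0,0],"jaw": 0.03},
  {"slide": [0.04,0,0],"angular": [0,0,0],"jaw": 0.0},
  {"slide": [0.04,0,0],"angular": [0,0,0],"jaw": 0.0},
  {"slide": [0.04,0,0],"angular": [0,0,0],"jaw": 0.0},
  {"slide": [0,0,0],"angular": [0,0,0],"jaw": 0.0},
  {"slide": [0,0,0],"angular": [0,0,0],"jaw": 0.0},
])

```text
t: 23.7
eef_pos: [0.4285, 0.0227, 0.2019]
tool_rot: [[-0.039, 0.999, -0.001], [0.999, 0.039, -0.0], [-0.0, -0.001, -1.0]]
ft_force: [0.3, -0.6, -0.7]
width: 0.0002
grip_force: 0.0
```

Run:
```python
from fit import *
s=r.sense();print(s["eef_pos"],s["tool_rot"],s["ft_force"],s["width"],s["grip_force"])
def dome(im,c,rad):
    x,y=map(int,c);return im[y-rad:y+rad,x-rad:x+rad].mean((0,1))
for n in("top","scene"):
    im=r.read_camera(n);cv2.imwrite(f"pics/{n}8.png",im[:,:,::-1])
    for k,X in dict(shaker=(.4353,-.1285,.102),base=(.4353,-.1285,.045),mill=(.441,-.32,.163),carton=(.438,-.2255,.172)).items():
        p=proj(n,X);print(n,k,p,dome(im,p,2))
```

```text
[0.4285 0.0227 0.2019] [[-0.0387  0.9992 -0.0009]
 [ 0.9992  0.0387 -0.0005]
 [-0.0004 -0.0009 -1.    ]] [ 0.2604 -0.551  -0.7044] 0.000249923872550592 0.0
top shaker [295.8519 227.9456] [234.125 217.75  181.5  ]
top base [296.676  235.8664] [116.      96.5625  75.5625]
top mill [354.0239 218.5002] [222.125 151.5    73.25 ]
top carton [324.8688 217.3702] [132.1875  60.8125 144.625 ]
scene shaker [345.4598 240.032 ] [234.8125 225.625  205.    ]
scene base [345.2462 253.8704] [117.5  104.75  92.25]
scene mill [384.2021 190.3799] [218.375 155.375  91.875]
scene carton [366.1213 204.1639] [128.4375  66.6875 151.875 ]
```

Colour probes in both views put the dome, ball head and carton where expected. Lower the closed fingers in front of the bar and push.

>>> drive_tool([
  {"slide": [0,0,0.03],"angular": [0,0,0],"jaw": 0},
  {"slide": [0,0,0.04],"angular": [0,0,0],"jaw": 0},
  {"slide": [0,0,0.04],"angular": [0,0,0],"jaw": 0},
  {"slide": [0,0,0.024],"angular": [0,0,0],"jaw": 0},
  {"slide": [-0.01,0,0],"angular": [0,0,0],"jaw": 0},
  {"slide": [-0.012,0,0],"angular": [0,0,0],"jaw": 0},
  {"slide": [-0.006,0,0],"angular": [0,0,0],"jaw": 0},
  {"slide": [-0.004,0,0],"angular": [0,0,0],"jaw": 0},
  {"slide": [-0.004,0,0],"angular": [0,0,0],"jaw": 0},
  {"slide": [-0.004,0,0],"angular": [0,0,0],"jaw": 0},
])

```text
t: 24.8
eef_pos: [0.4311, -0.0185, 0.0692]
tool_rot: [[-0.036, 0.999, 0.002], [0.999, 0.036, -0.0], [-0.0, 0.002, -1.0]]
ft_force: [-0.8, -0.0, 0.7]
width: -0.0002
grip_force: 0.0
```

>>> drive_tool([
  {"slide": [-0.004,0,0],"angular": [0,0,0],"jaw": 0},
  {"slide": [-0.004,0,0],"angular": [0,0,0],"jaw": 0},
  {"slide": [-0.004,0,0],"angular": [0,0,0],"jaw": 0},
  {"slide": [-0.004,0,0],"angular": [0,0,0],"jaw": 0},
  {"slide": [-0.004,0,0],"angular": [0,0,0],"jaw": 0},
])

```text
t: 25.3
eef_pos: [0.4314, -0.0381, 0.0683]
tool_rot: [[-0.036, 0.999, 0.0], [0.999, 0.036, 0.0], [0.0, 0.0, -1.0]]
ft_force: [0.9, 2.7, 1.3]
width: -0.0001
grip_force: 1.2
```

>>> drive_tool([
  {"slide": [-0.006,0,0],"angular": [0,0,0],"jaw": 0},
  {"slide": [-0.008,0,0],"angular": [0,0,0],"jaw": 0},
  {"slide": [-0.009,0,0],"angular": [0,0,0],"jaw": 0},
  {"slide": [-0.009,0,0],"angular": [0,0,0],"jaw": 0},
  {"slide": [-0.009,0,0],"angular": [0,0,0],"jaw": 0},
  {"slide": [-0.009,0,0],"angular": [0,0,0],"jaw": 0},
  {"slide": [-0.009,0,0],"angular": [0,0,0],"jaw": 0},
  {"slide": [-0.009,0,0],"angular": [0,0,0],"jaw": 0},
  {"slide": [-0.009,0,0],"angular": [0,0,0],"jaw": 0},
  {"slide": [-0.009,0,0],"angular": [0,0,0],"jaw": 0},
])

```text
t: 26.3
eef_pos: [0.4342, -0.1246, 0.0682]
tool_rot: [[-0.036, 0.999, -0.0], [0.999, 0.036, 0.0], [0.0, -0.0, -1.0]]
ft_force: [2.3, 2.0, 0.3]
width: -0.0004
grip_force: 1.4
```

Run:
```python
from fit import *
s=r.sense();e=s["eef_pos"];print(e,s["ft_force"])
im=r.read_camera("top");cv2.imwrite("pics/top9.png",im[:,:,::-1])
d=e[1]+.03  # tray travel estimate (negative)
m=mask(im);m[:,:300]=0;m[:,420:]=0;m[:170]=0;m[260:]=0
ys,xs=np.nonzero(m);print(d,len(xs),xs.min(),xs.max(),ys.min(),ys.max(),proj("top",(.438-d*.036,-.2255+d,.172)))
```

```text
[ 0.4342 -0.1246  0.0682] [2.3004 2.0445 0.328 ]
-0.09458565369179238 213 346 369 214 222 [354.2009 217.0063]
```

>>> drive_tool([
  {"slide": [-0.009,0,0],"angular": [0,0,0],"jaw": 0},
  {"slide": [-0.009,0,0],"angular": [0,0,0],"jaw": 0},
  {"slide": [-0.009,0,0],"angular": [0,0,0],"jaw": 0},
  {"slide": [-0.009,0,0],"angular": [0,0,0],"jaw": 0},
  {"slide": [-0.009,0,0],"angular": [0,0,0],"jaw": 0},
  {"slide": [-0.009,0,0],"angular": [0,0,0],"jaw": 0},
  {"slide": [-0.009,0,0],"angular": [0,0,0],"jaw": 0},
  {"slide": [-0.009,0,0],"angular": [0,0,0],"jaw": 0},
  {"slide": [-0.009,0,0],"angular": [0,0,0],"jaw": 0},
  {"slide": [-0.009,0,0],"angular": [0,0,0],"jaw": 0},
])

```text
t: 27.35
eef_pos: [0.4374, -0.2145, 0.0681]
tool_rot: [[-0.036, 0.999, -0.0], [0.999, 0.036, 0.0], [0.0, -0.0, -1.0]]
ft_force: [1.1, 2.6, -0.6]
width: 0.0
grip_force: 1.3
```

>>> drive_tool([
  {"slide": [-0.008,0,0],"angular": [0,0,0],"jaw": 0},
  {"slide": [-0.008,0,0],"angular": [0,0,0],"jaw": 0},
  {"slide": [-0.007,0,0],"angular": [0,0,0],"jaw": 0},
  {"slide": [-0.006,0,0],"angular": [0,0,0],"jaw": 0},
  {"slide": [-0.006,0,0],"angular": [0,0,0],"jaw": 0},
  {"slide": [-0.005,0,0],"angular": [0,0,0],"jaw": 0},
  {"slide": [-0.005,0,0],"angular": [0,0,0],"jaw": 0},
])

```text
t: 28.05
eef_pos: [0.4391, -0.2591, 0.0683]
tool_rot: [[-0.036, 0.999, -0.0], [0.999, 0.036, 0.0], [0.0, -0.0, -1.0]]
ft_force: [1.5, 2.7, -1.5]
width: -0.0
grip_force: 1.2
```

>>> drive_tool([
  {"slide": [-0.004,0,0],"angular": [0,0,0],"jaw": 0},
  {"slide": [-0.004,0,0],"angular": [0,0,0],"jaw": 0},
  {"slide": [-0.004,0,0],"angular": [0,0,0],"jaw": 0},
  {"slide": [-0.004,0,0],"angular": [0,0,0],"jaw": 0},
  {"slide": [-0.004,0,0],"angular": [0,0,0],"jaw": 0},
])

```text
t: 28.55
eef_pos: [0.4399, -0.2791, 0.0683]
tool_rot: [[-0.036, 0.999, 0.0], [0.999, 0.036, -0.0], [-0.0, 0.0, -1.0]]
ft_force: [0.1, 2.3, -0.3]
width: 0.0
grip_force: 1.1
```

>>> drive_tool([
  {"slide": [-0.003,0,0],"angular": [0,0,0],"jaw": 0},
  {"slide": [-0.003,0,0],"angular": [0,0,0],"jaw": 0},
  {"slide": [-0.002,0,0],"angular": [0,0,0],"jaw": 0},
])

```text
t: 28.85
eef_pos: [0.4401, -0.2871, 0.0684]
tool_rot: [[-0.036, 0.999, 0.0], [0.999, 0.036, -0.0], [-0.0, 0.0, -1.0]]
ft_force: [1.0, 2.9, -1.1]
width: -0.0
grip_force: 1.0
```

Still only rail friction. Creep on to the stop.

>>> drive_tool([
  {"slide": [-0.003,0,0],"angular": [0,0,0],"jaw": 0},
  {"slide": [-0.003,0,0],"angular": [0,0,0],"jaw": 0},
  {"slide": [-0.002,0,0],"angular": [0,0,0],"jaw": 0},
])

```text
t: 29.15
eef_pos: [0.4403, -0.2927, 0.0683]
tool_rot: [[-0.034, 0.999, -0.001], [0.999, 0.034, 0.006], [0.006, -0.001, -1.0]]
ft_force: [1.8, 12.9, 6.5]
width: -0.0001
grip_force: 6.5
```

>>> drive_tool([
  {"slide": [-0.002,0,0],"angular": [0,0,0],"jaw": 0},
  {"slide": [-0.002,0,0],"angular": [0,0,0],"jaw": 0},
])

```text
t: 29.35
eef_pos: [0.4403, -0.2929, 0.0682]
tool_rot: [[-0.033, 0.999, -0.002], [0.999, 0.033, 0.014], [0.014, -0.002, -1.0]]
ft_force: [3.0, 23.3, 12.1]
width: 0.0001
grip_force: 11.8
```

The tray is against its stop: position is steady and force rises. Back off slowly, then up and away.

>>> drive_tool([
  {"slide": [0.004,0,0],"angular": [0,0,0],"jaw": 0},
  {"slide": [0.006,0,0],"angular": [0,0,0],"jaw": 0},
  {"slide": [0.02,0,0],"angular": [0,0,0],"jaw": 0},
  {"slide": [0.03,0,0],"angular": [0,0,0],"jaw": 0},
  {"slide": [0.03,0,0],"angular": [0,0,0],"jaw": 0},
  {"slide": [0,0,-0.03],"angular": [0,0,0],"jaw": 0},
  {"slide": [0,0,-0.04],"angular": [0,0,0],"jaw": 0},
  {"slide": [0,0,-0.04],"angular": [0,0,0],"jaw": 0},
  {"slide": [0,0,-0.04],"angular": [0,0,0],"jaw": 0},
  {"slide": [0.03,0,0],"angular": [0,0,0],"jaw": 0},
])

```text
t: 30.35
eef_pos: [0.4404, -0.1828, 0.226]
tool_rot: [[-0.033, 0.999, 0.013], [0.999, 0.033, -0.01], [-0.01, 0.013, -1.0]]
ft_force: [1.1, -0.2, -0.1]
width: -0.0001
grip_force: 0.0
```

>>> drive_tool([
  {"slide": [0.04,0,0],"angular": [0,0,0],"jaw": 0},
  {"slide": [0.04,0,0],"angular": [0,0,0],"jaw": 0},
  {"slide": [0.04,0,0],"angular": [0,0,0],"jaw": 0},
  {"slide": [0.03,0,0],"angular": [0,0,0],"jaw": 0},
  {"slide": [0,0,0],"angular": [0,0,0],"jaw": 0},
  {"slide": [0,0,0],"angular": [0,0,0],"jaw": 0},
])

```text
t: 30.95
eef_pos: [0.4304, -0.0284, 0.2182]
tool_rot: [[-0.038, 0.999, 0.0], [0.999, 0.038, -0.001], [-0.001, 0.0, -1.0]]
ft_force: [-0.2, -0.2, -0.1]
width: 0.0001
grip_force: 0.0
```

Run:
```python
from fit import *
s=r.sense();print(s["eef_pos"],s["ft_force"],s["t"])
d=-.266
I={n:r.read_camera(n) for n in("top","scene")}
for n,im in I.items():
    cv2.imwrite(f"pics/{n}10.png",im[:,:,::-1])
    for k,X in dict(shaker=(.4353,-.1285,.102),base=(.4353,-.1285,.045),mill=(.441,-.32,.163),carton=(.438,-.2255,.172),cartonlow=(.421,-.2255,.09),bar=(.431,-.037,.066)).items():
        p=proj(n,np.add(X,(-.036*d,d,0)));x,y=p.astype(int);print(n,k,p,im[y-1:y+2,x-1:x+2].mean((0,1)).round())
m=mask(I["top"]);m[:,:360]=0;m[:,460:]=0;m[:170]=0;m[270:]=0
l,L,st,c=cv2.connectedComponentsWithStats(m);print(st[1:][st[1:,4]>20])
# bar search in top: brightness profile along columns at bar row
p=proj("top",(.4407,-.303,.066));x,y=p.astype(int);print(x,y,I["top"][y,x-8:x+14].mean(1).round())
```

```text
[ 0.4304 -0.0284  0.2182] [-0.2123 -0.239  -0.135 ] 30.95
top shaker [375.2381 226.9455] [236. 221. 187.]
top base [373.7114 234.8845] [106.  86.  65.]
top mill [435.945  217.4814] [239. 218. 120.]
top carton [407.277  216.3476] [245. 225. 124.]
top cartonlow [403.9891 232.9615] [67. 43. 54.]
top bar [347.499  232.6153] [232. 206. 165.]
scene shaker [395.6925 193.5498] [228. 215. 193.]
scene base [394.3314 207.1331] [223. 194. 132.]
scene mill [428.5946 150.6071] [79. 65. 53.]
scene carton [413.9982 161.5064] [64. 53. 44.]
scene cartonlow [415.8428 183.7944] [178. 129.  87.]
scene bar [379.1854 217.3275] [158. 137. 119.]
[]
347 232 [219. 218. 217. 215. 215. 214. 213. 210. 200. 193. 197. 195. 193. 200.
 203. 203. 201. 195. 170. 124. 113. 151.]
```

The stop position implies the board's back face is at y ≈ −0.355, against a frame front at about −0.357. That is 0.27 m of travel, and the shaker shows upright at the predicted spot. Handing in.

```bash
python3 -c "
from rig import r
print(r.hand_in())"
```

```text
the job is handed in; nothing more can be done
None
```

I stood the mill, carton and shaker in their compartments, in that order, pushed the tray in until it met a hard stop, and handed the job in at about 31 s. At the end I could only confirm the shaker by camera, because the mill and carton were hidden; no verdict was returned.

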